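# Set the occlusion lever under a pump's latched cover

## Robot

A 6-joint arm with a two-finger parallel gripper is mounted at the origin on a cart in front of the work surface, level with it; the furniture and walls round the work are solid. World frame = base frame: x ahead of the robot, y to its left, z up, the work surface at z = 0. Lengths are in m, angles in rad, forces in N, time in s.
With the tool pointing down it reaches from about 0.425 to 0.95 m from the base axis. Payload 3.5 kg.
Tool frame: the origin (TCP) lies midway between the tips of the shut fingers; the grasp point (between the pads) lies 19 mm behind it; z points along the fingers, y is the line along which they close (so a half turn about z gives the same grasp; the last joint's range is limited). The gripper opens to 85 mm and grips with 20 to 120 N. Pads are 22 mm wide; open, the fingers measure 114 mm over their backs; the gripper's body (76 mm by 85 mm) begins 54 mm behind the grasp point. The pads swing forward as they close: fully open they stand 13 mm farther back than shut.
Start: joints at [-1.294, 0.286, 1.577, -0, 1.279, -0.15], TCP at [0.279, -0.614, 0.231] pointing down, gripper open.
Joint ranges: [-2.77, 2.77], [-0.9, 2.22], [0.21, 2.48], [-1.53, 4.67], [0.24, 2.81], [-2.84, 2.84]. Speed limits (rad/s): [2.79, 2.79, 3.14, 3.14, 3.14, 3.14].

## Interface

Orientations are given as a unit quaternion [x, y, z, w].
In Python, from plant import ctrl gives the robot as it stands.
- The arm moves only by the tool arm_command, never from a script. Its argument "steps" is one flat list of numbers, 5 for each row, row after row: the opening in per cent of the stroke, from 0 (shut) to 100 (fully open), then the shift along the tool's x, y, z each as a share of 25 mm, from -1 to 1, then the turn about the tool's z as a share of 0.1 rad, from -1 to 1. In form: [grip, tx, ty, tz, spin, grip, tx, ty, tz, spin, ...]. A call has 1 to 8 rows; each row shifts and turns the commanded pose from where the row before left it, along the tool's axes as they then stand; what a row does not reach is not made up. A row lasts 1/12 s, in which the tool goes at most 41.7 mm and 7.16 degrees, less where a joint would pass 70% of its speed; a pose out of reach is approached as far as the arm can. A call with a number of a shift or a turn outside -1 to 1 is refused whole. A call with a gripper value outside its range is refused whole. The fingers move at their own pace and stop on an object; "squeeze" is the grip in N (left out, the last holds). Time passes only in rows, so rows that do not move let the fingers close. It gives the time, the measured TCP pose, the force, the opening and the grip force at its end, in the units of the state.
- ctrl.get_state(): the state, without advancing time (a new reading comes with each control period).
- ctrl.read_camera(name): name is "scene" or "top" or "wrist"; returns the picture (420x560x3 uint8, red, green, blue); there is no depth.
- ctrl.camera_model(name): a dict with "intrinsics" (3x3 intrinsics, pixels), "rvec" (rotation vector, rad) and "tvec" (3), from world to camera coordinates, as OpenCV has them. Camera axes: x right, y down, z forward; pixel columns grow to the right and rows downward; lengths in m; the calibration is good to about 2 mm. A picture is of the moment at which its call begins: read the wrist's pose just before it. camera_model takes no time and is no camera call; for the wrist camera it gives the pose at the moment of the call.
- ctrl.sign_off(): hands the job in; it is judged then, once.
The state is a dict: "time": time; "qpos": joint angles; "dq": joint speeds; "joint_efforts": joint torques, N m; "eef_pos": TCP position; "tcp_rot": TCP orientation; "contact_force": force on the tool from outside, world axes, zero at the start; "wrist_torque": the same for the moment, N m; "opening": opening from 0.0 (shut) to 1.0 (fully open); "finger_force": force on a finger pad.
Only numpy, scipy, OpenCV 4.12 (cv2) and the standard library are available. Lean on these libraries where they do the work, as an engineer would, in place of code of your own. Each camera call takes 0.05 s, during which the arm holds its last target. There are 200 camera calls.

## Task

Get the bench pump ready for its new tubing: turn both wing fasteners on its cover a quarter turn anticlockwise to unlocked, then swing the cover fully open, back past upright. Then click the index lever inside to the right, notch by notch, to the fifth of its six notches counted from the left, without going past it. Leave the beaker and the timer beside the pump where they are.

Things in the scene. Friction and masses are not known exactly. Their poses are not given: they have to be found in the camera images.
- pump: White pump fixed to the bench, 200 mm deep (x), 280 wide (y), cover top 141 mm high; sloping console to 52 mm in front, 78 mm high. Origin on the bench under its middle, x to its rear, y to its left, z up. Under the cover an open compartment: 6 mm walls, rim 135 mm high, steel ledge 42 mm deep, 124 mm high along the front, deck 85 mm high, roller head on the right (top 114 mm), index lever on the left.
- cover (a joint): Flat hinged cover, 284 mm wide, 6 mm thick: white frame with a clear window, reaching 194 mm forward of its hinge. Angle in rad: 0 shut, grows as the front edge swings up and back, pi/2 upright, 1.85 rear stop. Friction hinge, stays where left; about 4 N at the handle. The fasteners hold it shut until both are past 1.2 rad.
- cover_hinge (a point): On the cover's hinge line (along the pump's y), at the middle of the width: 94 mm behind the pump's origin, 138 mm above the bench.
- cover_handle (a point): Middle of the grip bar of the dark bow handle on the cover: round bar 8 mm thick, 60 mm long along the pump's y, 24 mm free gap under it, 28 mm above the cover's face, 172 mm in front of the hinge line, 22 mm behind the cover's front edge. Moves with the cover.
- latch_left (a joint): Left wing fastener, rad: 0 (or a little more at the start) locked, wing pointing front to back; turns anticlockwise seen from above to its stop at 1.57, unlocked, wing along the cover's front edge. Friction about 0.07 Nm, stays where it is left.
- latch_right (a joint): Right wing fastener, same as the left one, also anticlockwise to unlock.
- latch_left_wing (a point): On the axis of the left wing fastener, 7 mm below the wing's top. The steel wing is 34 mm long, 8 mm thick, 18 mm high, its top 24 mm above the cover's face; axes turn with it: x along the wing. It lies 98 mm left of the handle's middle, at the same distance from the hinge; moves with the cover.
- latch_right_wing (a point): The same on the right wing fastener, 98 mm right of the handle's middle.
- index_lever (a joint): Index lever, rad: swings about the pump's x axis, 0 in the leftmost notch (leaning 0.525 rad to the left of upright), grows to the right. Six notches at 0, 0.21, 0.42, 0.63, 0.84, 1.05; a sprung detent draws it into the nearest notch and lets go half way between two; about 5 N at the paddle per click. It starts in the first, second or third notch, rarely poised between two. The fifth notch is 0.84.
- lever_pivot (a point): The lever's pivot, fixed to the pump: 2 mm in front of its origin, 55 mm to its left, 78 mm above the bench. Round black quadrant cheeks of 30 mm radius stand about it, the front one with six white marks.
- lever_tip (a point): Middle of the free end of the lever, 56 mm from the pivot. Its black ribbed thumb paddle reaches from 34 to 56 mm from the pivot, 20 mm wide (pump's x), 8 mm thick (the way it swings).
- glass_beaker: Clear beaker, 53 mm wide, 67 mm high, standing left of the pump; origin under its middle. Leave it alone.
- bench_timer: White timer, 60x68x21 mm; origin under its middle. Leave it alone.

How it is judged:
By the outcome, as a careful person would: the job done as asked, in the order asked, and still so for the second after the job is handed in, with the robot touching nothing.
It also fails if it takes over 72 s, if anything falls off the work surface, if the arm or the gripper's body presses on something with over 40 N, if the wrist force passes 120 N, or if a joint passes its speed limit or range.

## Working session

There is one attempt and no reset: what is moved stays moved. The work goes in short steps, Python scripts to look and compute and a tool call to move; the robot and the scene stay as the last step left them, time stands still between calls to the robot, and variables do not carry over. Pictures are saved under pics/ and viewed, at most 10 in all, crops included, and the job is handed in when it is done.

Besides the shell and the picture viewer there is one more tool, called after "Call:" as name(argument=value, ...), one argument or row to a line, values as JSON. arm_command: Moves the arm, as the interface text tells. Its arguments: {"type":"object","properties":{"steps":{"type":"array","items":{"type":"number"}},"squeeze":{"type":"number"}},"required":["steps"]}

```bash
ls; mkdir -p pics; python3 - <<'E'
from plant import ctrl
import cv2,numpy as np
a=ctrl.read_camera("scene");b=ctrl.read_camera("top")
cv2.imwrite("pics/s1.png",cv2.resize(a,(800,600),interpolation=cv2.INTER_CUBIC)[...,::-1]);cv2.imwrite("pics/t1.png",cv2.resize(b,(800,600),interpolation=cv2.INTER_CUBIC)[...,::-1])
for n in("scene","top"):
    m=ctrl.camera_model(n);R=cv2.Rodrigues(np.array(m["rvec"]))[0];print(n,np.round(m["intrinsics"],1).tolist(),np.round(-R.T@np.array(m["tvec"]).ravel(),3),R.round(2).tolist())
s=ctrl.get_state();print({k:np.round(v,3).tolist() for k,v in s.items()})
E
```

```text
pics
scene [[396.5, 0.0, 285.2], [0.0, 396.5, 205.9], [0.0, 0.0, 1.0]] [0.038 0.807 0.714] [[-0.79, -0.61, -0.02], [-0.35, 0.48, -0.81], [0.5, -0.63, -0.59]]
top [[385.4, 0.0, 276.1], [0.0, 385.4, 209.7], [0.0, 0.0, 1.0]] [0.457 0.169 0.975] [[0.03, -1.0, 0.03], [-0.99, -0.03, -0.11], [0.11, -0.02, -0.99]]
{'time': 0.1, 'qpos': [-1.294, 0.287, 1.578, 0.0, 1.279, -0.15], 'dq': [-0.001, -0.003, -0.002, 0.0, -0.001, 0.0], 'joint_efforts': [0.001, -40.729, -29.37, -0.0, 0.003, -0.0], 'eef_pos': [0.279, -0.614, 0.23], 'tcp_rot': [0.977, 0.212, -0.0, -0.001], 'contact_force': [-0.376, -0.237, 0.434], 'wrist_torque': [-0.058, -0.02, 0.042], 'finger_force': 0.0, 'opening': 0.997}
```

View pics/s1.png

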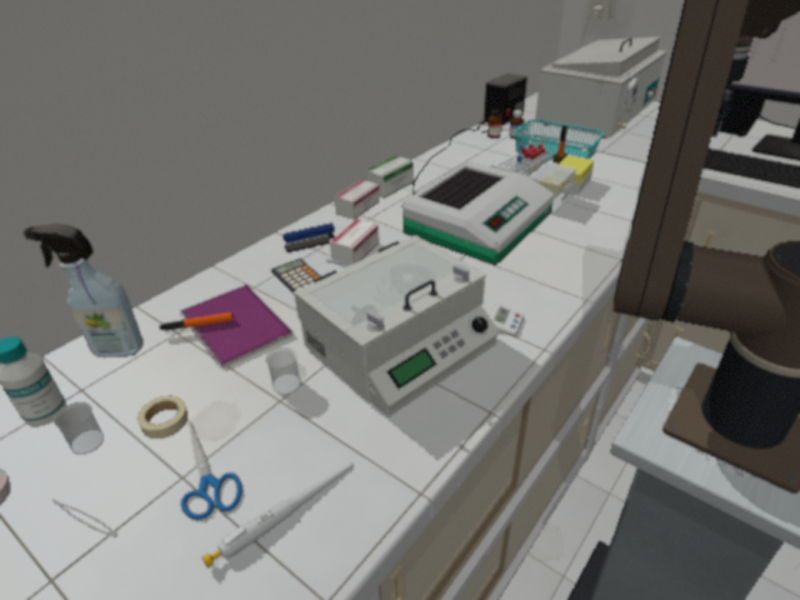

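View pics/t1.png

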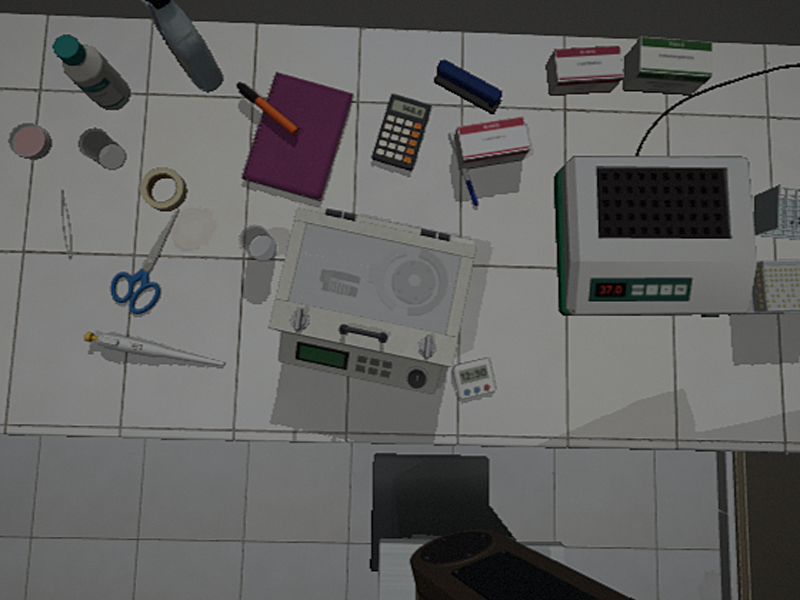

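The scene view shows the shut pump with both wings front to back, handle at about (420,287) and wings at (373,318) and (460,273). In the top view the cover corners are (297,209), (475,240), (452,364), (270,330), the wings (300,318) and (428,346), and the timer (475,380) sits to the right of the console.

```bash
cat > h.py <<'E'
from plant import ctrl
import cv2,numpy as np
from scipy.optimize import least_squares
from scipy.spatial.transform import Rotation as Rot
def proj(n,P,m=None):
    m=m or ctrl.camera_model(n)
    return cv2.projectPoints(np.array(P,float).reshape(-1,3),np.array(m["rvec"],float),np.array(m["tvec"],float),np.array(m["intrinsics"],float),None)[0][:,0]
def world(p,P): # pump pose p=(x,y,yaw)
    P=np.array(P,float).reshape(-1,3);c,s=np.cos(p[2]),np.sin(p[2])
    return np.c_[p[0]+c*P[:,0]-s*P[:,1],p[1]+s*P[:,0]+c*P[:,1],P[:,2]]
def unproj(n,uv,z,m=None):
    m=m or ctrl.camera_model(n);R=cv2.Rodrigues(np.array(m["rvec"]))[0];c=-R.T@np.array(m["tvec"]).ravel()
    d=R.T@np.linalg.inv(m["intrinsics"])@np.array([*uv,1.]);return c+d*(z-c[2])/d[2]
E
python3 - <<'E'
from h import *
P=[(-.1,.142,.141),(-.1,-.142,.141),(-.078,0,.169),(-.078,.098,.165),(-.078,-.098,.165)]
T=np.array([(270,330),(452,364),(363,330),(300,318),(428,345)])*.7
S=np.array([(372,357),(484,283),(421,287),(375,316),(461,269)])*.7
f=lambda p:np.r_[(proj("top",world(p,P))-T).ravel(),(proj("scene",world(p,P))-S).ravel()[2:]]
r=least_squares(f,[.6,.1,0]);print(r.x.round(4),r.fun.round(1))
p=r.x
print(world(p,P).round(3));print(unproj("top",(475*.7,380*.7),.021),unproj("top",(262*.7,248*.7),.067))
E
```

```text
[ 0.5747  0.1811 -0.1752] [-1.5 -1.   0.2  1.8 -0.3  1.6 -1.9  0.7 -0.   0.6  1.1 -7.1 -1.  -0.3
 -0.7 -1.6 -0.6 -2. ]
[[0.501 0.338 0.141]
 [0.451 0.059 0.141]
 [0.498 0.195 0.169]
 [0.515 0.291 0.165]
 [0.481 0.098 0.165]]
[0.42876067 0.00327311 0.021     ] [0.63897268 0.36992188 0.067     ]
```

Call:
arm_command(
  steps=[50,0.5,0,0,1,50,0.5,0,0,1,50,0.5,0,0,1,50,0.5,0,0,1,50,0.5,0,0,1,50,0.5,0,0,1,50,0,-1,0,0,50,0,-1,0,0],
)

```text
time: 0.77
eef_pos: [0.361, -0.5518, 0.2298]
tcp_rot: [0.996, -0.087, -0.0, -0.001]
contact_force: [-0.4, 0.6, -0.5]
opening: 0.499
finger_force: 0.0
```

Call:
arm_command(
  steps=[50,0,-1,0,0,50,0,-1,0,0,50,0,-1,0,0,50,0,-1,0,0,50,0,-1,0,0,50,0,-1,0,0,50,0,-1,0,0,50,0,-1,0,0],
)

```text
time: 1.43
eef_pos: [0.3951, -0.3536, 0.2307]
tcp_rot: [0.996, -0.087, -0.0, -0.0]
contact_force: [0.4, 0.4, 0.3]
opening: 0.503
finger_force: 0.0
```

Call:
arm_command(
  steps=[50,0,-1,0,0,50,0,-1,0,0,50,0,-1,0,0,50,0,-1,0,0,50,0,-1,0,0,50,0,-1,0,0,50,0,-1,0,0,50,0,-1,0,0],
)

```text
time: 2.1
eef_pos: [0.4295, -0.1568, 0.2309]
tcp_rot: [0.996, -0.087, -0.0, -0.0]
contact_force: [0.2, -0.0, 0.4]
opening: 0.503
finger_force: 0.0
```

Call:
arm_command(
  steps=[50,0,-1,0,0,50,0,-1,0,0,50,0,-1,0,0,50,0,-1,0,0,50,0,-1,0,0,50,0,-1,0,0,50,0,-1,0,0,50,0,-1,0,0],
)

```text
time: 2.77
eef_pos: [0.4639, 0.0402, 0.2309]
tcp_rot: [0.996, -0.086, -0.0, -0.0]
contact_force: [-0.0, -0.2, -0.8]
opening: 0.501
finger_force: 0.0
```

Call:
arm_command(
  steps=[50,0.25,-1,0,0,50,0,-0.1,0,0,50,0,0,0,0],
)

```text
time: 3.02
eef_pos: [0.4749, 0.0658, 0.2308]
tcp_rot: [0.996, -0.085, -0.001, 0.0]
contact_force: [0.5, -0.3, -0.0]
opening: 0.5
finger_force: 0.0
```

```bash
cat >> h.py <<'E'
p0=(0.5747,0.1811,-0.1752)
def snap(name,fn,pts=None,crop=None):
    m=ctrl.camera_model(name) 
    a=ctrl.read_camera(name)[...,::-1].copy()
    if pts is not None:
        for u,v in proj(name,pts,m): cv2.circle(a,(int(round(u)),int(round(v))),2,(0,0,255),1)
    if crop: a=a[crop[1]:crop[3],crop[0]:crop[2]]
    k=min(800/a.shape[1],600/a.shape[0]);cv2.imwrite("pics/"+fn,cv2.resize(a,None,fx=k,fy=k,interpolation=cv2.INTER_CUBIC));return m,k
def rel(p,P): # tool-frame shift mm from present TCP to world P (spin aligned as measured)
    s=ctrl.get_state();return (Rot.from_quat(s["tcp_rot"]).inv().apply(np.array(P)-s["eef_pos"])*1e3).round(1)
E
python3 - <<'E'
from h import *
P=world(p0,[(-.078,-.098,.165),(-.078,.098,.165),(-.078,0,.169),(-.1,-.142,.141),(-.1,.142,.141)])
m,k=snap("wrist","w1.png",P);print(proj("wrist",P,m)*k,k)
s=ctrl.get_state();print(s["eef_pos"],s["qpos"].round(3) if hasattr(s["qpos"],'round') else s["qpos"]);print(rel(p0,P[0]))
R=cv2.Rodrigues(np.array(m["rvec"]))[0];print(-R.T@np.array(m["tvec"]).ravel(),R.round(2))
E
```

```text
[[ 328.59806113  320.57927806]
 [ -83.07549252  318.78331012]
 [ 117.95600406  322.22470418]
 [ 418.1471916   346.52443705]
 [-108.70697222  344.27352623]] 1.4285714285714286
[0.47471943 0.06503604 0.2308226 ] [-7.600e-02 -1.560e-01  2.044e+00 -1.000e-03  1.255e+00  1.667e+00]
[  0.4 -33.8  65.8]
[0.53981075 0.05383441 0.37438424] [[-0.17 -0.99  0.  ]
 [-0.95  0.16  0.26]
 [-0.26  0.04 -0.96]]
```

View pics/w1.png

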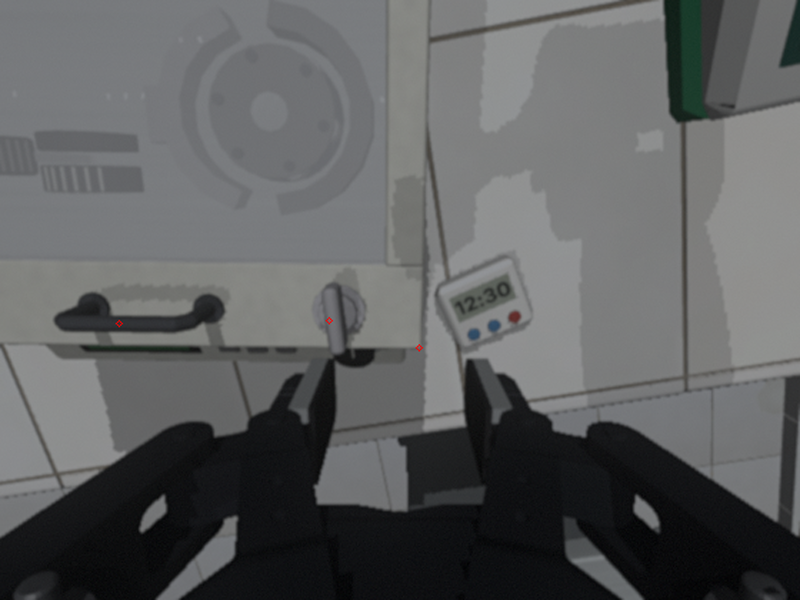

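The wrist view shows the right wing from (332,285) to (338,352), about 3 mm to the right of the prediction; the handle bar is centred near (128,324) and the timer is clear of it.

Call:
arm_command(
  steps=[50,0,-1,0,0,50,0,-0.24,0,0,50,0,0,0.8,0,50,0,0,0.8,0,50,0,0,0.8,0,50,0,0,0.8,0,50,0,0,0,0,50,0,0,0,0],
)

```text
time: 3.73
eef_pos: [0.4795, 0.0945, 0.1504]
tcp_rot: [0.996, -0.087, -0.002, 0.0]
contact_force: [-1.3, -0.3, 0.2]
opening: 0.503
finger_force: 0.0
```

Call:
arm_command(
  steps=[0,0,0,0,0,0,0,0,0,0,0,0,0,0,0,0,0,0,0,0,0,0,0,0,0,0,0,0,0,0],
  squeeze=40,
)

```text
time: 4.23
eef_pos: [0.4823, 0.0968, 0.1534]
tcp_rot: [0.996, -0.087, 0.003, -0.002]
contact_force: [2.8, 5.1, 0.4]
opening: 0.081
finger_force: 44.1
```

Call:
arm_command(
  steps=[0,0,-0.1,0,-1,0,0,0,0,-1,0,0,0,0,-1,0,0,0,0,-1,0,0,0,0,-1,0,0,0,0,-1,0,0,0,0,-1,0,0,0,0,-1],
)

```text
time: 4.9
eef_pos: [0.482, 0.0987, 0.1533]
tcp_rot: [0.951, 0.31, 0.002, -0.001]
contact_force: [-0.2, 4.5, 2.5]
opening: 0.077
finger_force: 44.4
```

```bash
python3 - <<'E'
from h import *
s=ctrl.get_state();print({k:np.round(v,3).tolist() for k,v in s.items()})
snap("scene","s2.png",None,(200,150,400,290))
E
```

```text
{'time': 4.9, 'qpos': [-0.006, -0.043, 2.089, 0.003, 1.092, 0.933], 'dq': [0.002, -0.001, 0.0, 0.007, 0.005, -1.189], 'joint_efforts': [-1.609, -24.169, -26.087, -0.733, -0.111, 0.553], 'eef_pos': [0.482, 0.099, 0.153], 'tcp_rot': [0.951, 0.31, 0.002, -0.001], 'contact_force': [-0.162, 4.454, 2.525], 'wrist_torque': [0.546, 0.05, -0.05], 'finger_force': 44.422, 'opening': 0.077}
```

View pics/s2.png

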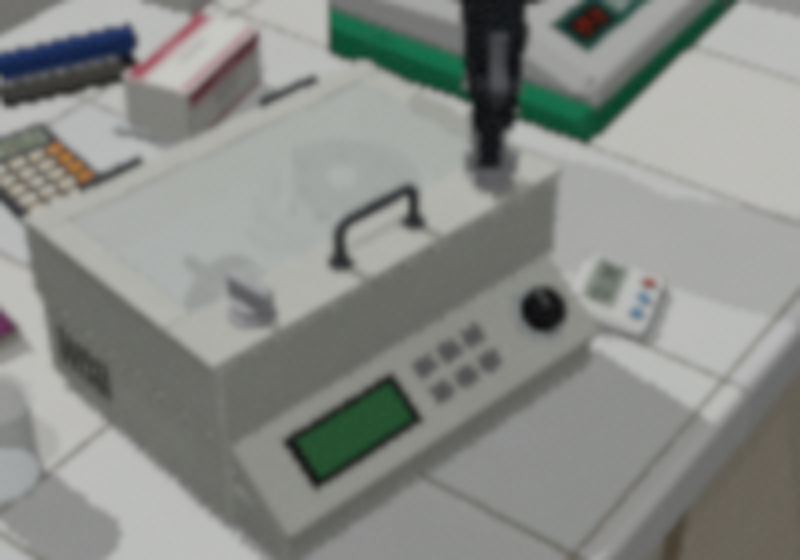

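The fingers hold the right wing at (495,170) and the other wing is still front to back at (250,300). I carry on with the turn.

Call:
arm_command(
  steps=[0,0,0,0,-1,0,0,0,0,-1,0,0,0,0,-1,0,0,0,0,-1,0,0,0,0,-1,0,0,0,0,-1,0,0,0,0,-0.7,0,0,0,0,0],
)

```text
time: 5.62
eef_pos: [0.4808, 0.0996, 0.1533]
tcp_rot: [0.797, 0.604, 0.001, -0.002]
contact_force: [-5.1, 6.9, 5.5]
opening: 0.075
finger_force: 44.9
```

```bash
cat >> h.py <<'E'
def st():
    s=ctrl.get_state();q=Rot.from_quat(s["tcp_rot"]).as_matrix();print({k:np.round(s[k],3).tolist() for k in("time","eef_pos","contact_force","wrist_torque","opening","finger_force")},"yang",np.arctan2(q[1,1],q[0,1]).round(3),"q6",round(float(s["qpos"][5]),2))
E
python3 -c "
from h import *
st()"
```

```text
{'time': 5.617, 'eef_pos': [0.481, 0.1, 0.153], 'contact_force': [-5.084, 6.922, 5.507], 'wrist_torque': [1.016, 0.651, 0.042], 'opening': 0.075, 'finger_force': 44.892} yang -0.274 q6 0.27
```

Call:
arm_command(
  steps=[0,0,0,0,-1,0,0,0,0,-0.3,0,0,0,0,0],
)

```text
time: 5.87
eef_pos: [0.4806, 0.0997, 0.1533]
tcp_rot: [0.758, 0.653, 0.001, -0.002]
contact_force: [-5.1, 6.5, 6.9]
opening: 0.079
finger_force: 45.7
```

```bash
python3 -c "
from h import *
st()"
```

```text
{'time': 5.867, 'eef_pos': [0.481, 0.1, 0.153], 'contact_force': [-5.089, 6.472, 6.891], 'wrist_torque': [0.971, 0.741, -0.491], 'opening': 0.079, 'finger_force': 45.734} yang -0.148 q6 0.14
```

Call:
arm_command(
  steps=[50,0,0,0,0,50,0,0,0,0,50,0,0,0,0,50,0,0,-0.8,0,50,0,0,-0.8,0,50,0,0,-0.8,0,50,0,0,0,1,50,0,0,0,1],
)

```text
time: 6.53
eef_pos: [0.4822, 0.0975, 0.2134]
tcp_rot: [0.819, 0.573, 0.002, 0.002]
contact_force: [0.6, -0.3, 0.0]
opening: 0.502
finger_force: 0.0
```

Call:
arm_command(
  steps=[50,0,0,0,1,50,0,0,0,1,50,0,0,0,1,50,0,0,0,1,50,0,0,0,1,50,0,0,0,1,50,0,0,0,1,50,0,0,0,1],
)

```text
time: 7.2
eef_pos: [0.481, 0.0975, 0.2113]
tcp_rot: [0.978, 0.209, 0.0, 0.0]
contact_force: [0.1, -1.1, -0.6]
opening: 0.494
finger_force: 0.0
```

Call:
arm_command(
  steps=[50,0,0,0,1,50,0,0,0,1,50,0,0,0,1,50,0,0,0,1,50,0,0,0,1,50,0,0,0,1,50,0,0,0,0],
)

```text
time: 7.78
eef_pos: [0.481, 0.0975, 0.2113]
tcp_rot: [0.996, -0.088, 0.0, 0.0]
contact_force: [-0.0, -0.2, -0.7]
opening: 0.501
finger_force: 0.0
```

Call:
arm_command(
  steps=[50,0,-0.95,0,0,50,0,-0.95,0,0,50,0,-0.95,0,0,50,0,-0.95,0,0,50,0,-0.95,0,0,50,0,-0.95,0,0,50,0,0,0,0,50,0,0,0,0],
)

```text
time: 8.45
eef_pos: [0.5054, 0.2388, 0.2111]
tcp_rot: [0.996, -0.085, -0.0, 0.0]
contact_force: [0.2, -0.2, 0.5]
opening: 0.503
finger_force: 0.0
```

```bash
python3 - <<'E'
from h import *
st()
P=world(p0,[(-.078,-.098,.165),(-.078,.098,.165),(-.078,0,.169)])
m,k=snap("wrist","w2.png",P);print(proj("wrist",P,m)*k)
print(rel(p0,P[1]))
E
```

```text
{'time': 8.45, 'eef_pos': [0.505, 0.239, 0.211], 'contact_force': [0.184, -0.199, 0.514], 'wrist_torque': [-0.025, 0.029, 0.067], 'opening': 0.503, 'finger_force': 0.0} yang -1.74 q6 2.0
[[724.39696338 336.15154767]
 [274.9235251  333.88386636]
 [501.894535   338.09646249]]
[  0.5 -54.1  46. ]
```

View pics/w2.png

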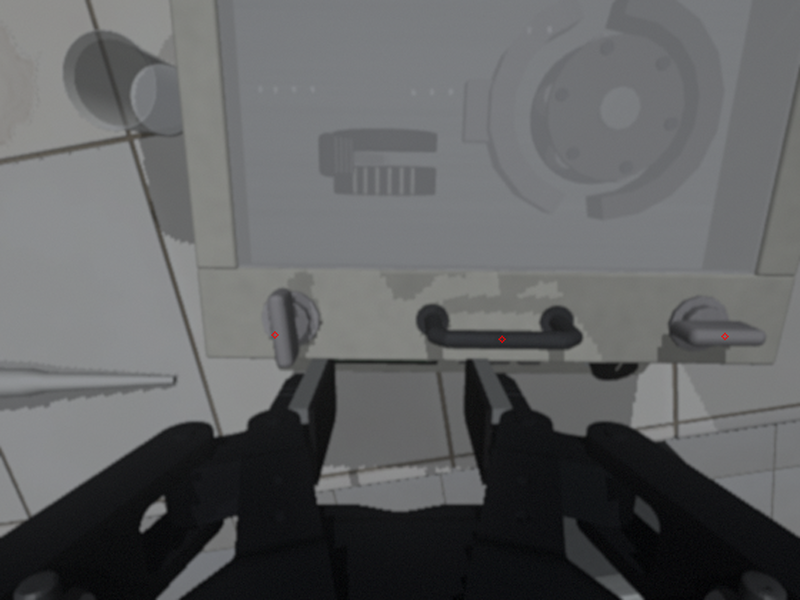

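The right wing at (722,333) now lies along the front edge, so it is unlocked. The left wing runs from (282,290) to (287,366), close to the prediction.

Call:
arm_command(
  steps=[50,0,-1,0,0,50,0,-1,0,0,50,0.04,-0.12,0,0,50,0,0,0.8,0,50,0,0,0.8,0,50,0,0,0.8,0,50,0,0,0,0,50,0,0,0,0],
)

```text
time: 9.17
eef_pos: [0.5148, 0.2888, 0.1502]
tcp_rot: [0.996, -0.087, -0.001, 0.001]
contact_force: [0.8, 0.4, 0.9]
opening: 0.5
finger_force: 0.0
```

Call:
arm_command(
  steps=[0,0,0,0,0,0,0,0,0,0,0,0,0,0,0,0,0,0,0,0,0,0,0,0,0,0,0,0,0,0],
  squeeze=40,
)

```text
time: 9.67
eef_pos: [0.5165, 0.2901, 0.1534]
tcp_rot: [0.996, -0.086, 0.001, 0.0]
contact_force: [-1.7, -2.7, 5.7]
opening: 0.075
finger_force: 44.1
```

```bash
python3 -c "
from h import *
st()"
```

```text
{'time': 9.667, 'eef_pos': [0.517, 0.29, 0.153], 'contact_force': [-1.694, -2.671, 5.746], 'wrist_torque': [-0.478, 0.205, 0.002], 'opening': 0.075, 'finger_force': 44.114} yang -1.744 q6 2.09
```

Call:
arm_command(
  steps=[0,0,0,0,-1,0,0,0,0,-1,0,0,0,0,-1,0,0,0,0,-1,0,0,0,0,-1,0,0,0,0,-1,0,0,0,0,-1,0,0,0,0,-1],
)

```text
time: 10.33
eef_pos: [0.5164, 0.2907, 0.1534]
tcp_rot: [0.951, 0.31, 0.001, -0.0]
contact_force: [-2.1, -1.3, 6.4]
opening: 0.078
finger_force: 44.2
```

Call:
arm_command(
  steps=[0,0,0,0,-1,0,0,0,0,-1,0,0,0,0,-1,0,0,0,0,-1,0,0,0,0,-1,0,0,0,0,-1,0,0,0,0,-1,0,0,0,0,-1],
)

```text
time: 11.0
eef_pos: [0.5159, 0.291, 0.1534]
tcp_rot: [0.755, 0.656, 0.001, -0.0]
contact_force: [-2.5, -0.9, 6.4]
opening: 0.077
finger_force: 46.5
```

```bash
python3 -c "
from h import *
st()"
```

```text
{'time': 11.0, 'eef_pos': [0.516, 0.291, 0.153], 'contact_force': [-2.495, -0.864, 6.415], 'wrist_torque': [-0.169, 0.436, -0.782], 'opening': 0.077, 'finger_force': 46.545} yang -0.14 q6 0.48
```

Call:
arm_command(
  steps=[50,0,0,0,0.3,50,0,0,0,0,50,0,0,0,0,50,0,0,-0.8,0,50,0,0,-0.8,0,50,0,0,-0.8,0,50,0,0,0,0],
)

```text
time: 11.58
eef_pos: [0.5179, 0.2912, 0.2162]
tcp_rot: [0.766, 0.643, 0.004, 0.001]
contact_force: [1.1, -0.4, 1.1]
opening: 0.5
finger_force: 0.0
```

Call:
arm_command(
  steps=[50,-0.98,0,0,0,50,-0.98,0,0,0,50,-0.98,0,0,0,50,-0.98,0,0,0,50,0,0,0,0,50,0,0,0,0],
)

```text
time: 12.08
eef_pos: [0.4982, 0.193, 0.2104]
tcp_rot: [0.766, 0.642, -0.0, -0.0]
contact_force: [0.8, -0.0, -0.2]
opening: 0.5
finger_force: 0.0
```

```bash
python3 - <<'E'
from h import *
st()
print(rel(p0,world(p0,[(-.078,0,.155)])[0]))
snap("top","t2.png",None,(170,130,350,265))
E
```

```text
{'time': 12.083, 'eef_pos': [0.498, 0.193, 0.21], 'contact_force': [0.844, -0.017, -0.19], 'wrist_torque': [0.027, -0.05, -0.016], 'opening': 0.5, 'finger_force': 0.0} yang -0.176 q6 0.36
[ 1.6 -0.6 55.4]
```

View pics/t2.png

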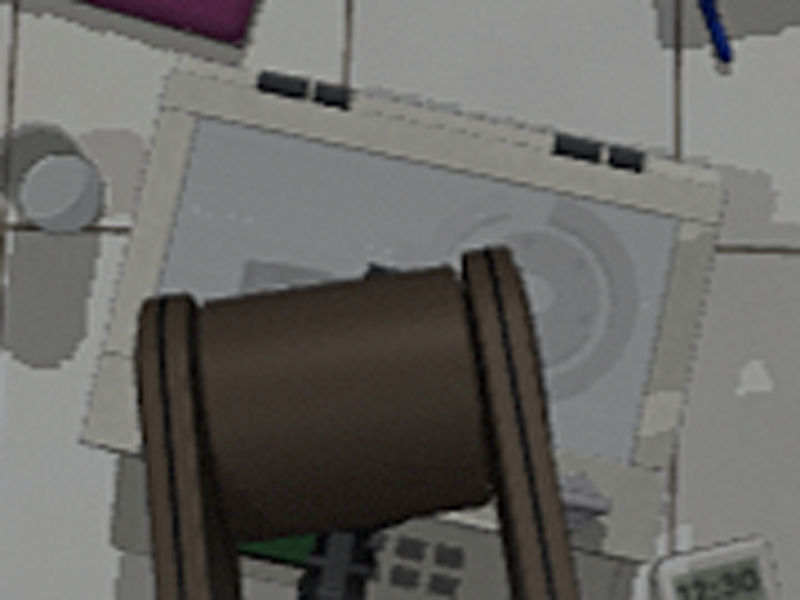

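The arm hides the handle in this view; the state is enough to go on. I descend on the bar.

Call:
arm_command(
  steps=[50,0.06,0,0.73,0,50,0,0,0.73,0,50,0,0,0.73,0,50,0,0,0,0,50,0,0,0,0],
)

```text
time: 12.55
eef_pos: [0.498, 0.1959, 0.1553]
tcp_rot: [0.765, 0.643, -0.001, -0.001]
contact_force: [-0.0, 0.4, -0.3]
opening: 0.503
finger_force: 0.0
```

Call:
arm_command(
  steps=[0,0,0,0,0,0,0,0,0,0,0,0,0,0,0,0,0,0,0,0,0,0,0,0,0,0,0,0,0,0],
  squeeze=40,
)

```text
time: 13.05
eef_pos: [0.4983, 0.1959, 0.1581]
tcp_rot: [0.766, 0.643, -0.0, -0.001]
contact_force: [-5.2, 0.9, 5.8]
opening: 0.069
finger_force: 39.2
```

```bash
python3 - <<'E'
from h import *
st()
r=np.hypot(.172,.031);a0=np.arctan2(.031,.172)
last=None
for i,t in enumerate(np.linspace(0,1.85,38)):
    b=np.array([-r*np.cos(a0+t),r*np.sin(a0+t)])  # pump x rel hinge, z
    if last is not None: print(i,round(t,2),((b-last)/.025*[1,-1]).round(2))
    last=b
E
```

```text
{'time': 13.05, 'eef_pos': [0.498, 0.196, 0.158], 'contact_force': [-5.248, 0.95, 5.803], 'wrist_torque': [0.264, 0.824, -0.093], 'opening': 0.069, 'finger_force': 39.216} yang -0.174 q6 0.36
1 0.05 [ 0.07 -0.34]
2 0.1 [ 0.09 -0.34]
3 0.15 [ 0.1  -0.33]
4 0.2 [ 0.12 -0.33]
5 0.25 [ 0.14 -0.32]
6 0.3 [ 0.15 -0.31]
7 0.35 [ 0.17 -0.31]
8 0.4 [ 0.18 -0.3 ]
9 0.45 [ 0.2  -0.29]
10 0.5 [ 0.21 -0.28]
11 0.55 [ 0.23 -0.27]
12 0.6 [ 0.24 -0.25]
13 0.65 [ 0.25 -0.24]
14 0.7 [ 0.26 -0.23]
15 0.75 [ 0.27 -0.22]
16 0.8 [ 0.28 -0.2 ]
17 0.85 [ 0.29 -0.19]
18 0.9 [ 0.3  -0.17]
19 0.95 [ 0.31 -0.16]
20 1.0 [ 0.32 -0.14]
21 1.05 [ 0.33 -0.13]
22 1.1 [ 0.33 -0.11]
23 1.15 [ 0.34 -0.09]
24 1.2 [ 0.34 -0.08]
25 1.25 [ 0.34 -0.06]
26 1.3 [ 0.35 -0.04]
27 1.35 [ 0.35 -0.02]
28 1.4 [ 0.35 -0.01]
29 1.45 [0.35 0.01]
30 1.5 [0.35 0.03]
31 1.55 [0.35 0.05]
32 1.6 [0.34 0.06]
33 1.65 [0.34 0.08]
34 1.7 [0.34 0.1 ]
35 1.75 [0.33 0.11]
36 1.8 [0.32 0.13]
37 1.85 [0.32 0.15]
```

Call:
arm_command(
  steps=[0,0,0.07,-0.34,0,0,0,0.09,-0.34,0,0,0,0.1,-0.33,0,0,0,0.12,-0.33,0,0,0,0.14,-0.32,0,0,0,0.15,-0.31,0,0,0,0.17,-0.31,0,0,0,0.18,-0.3,0],
)

```text
time: 13.72
eef_pos: [0.5217, 0.1915, 0.2212]
tcp_rot: [0.766, 0.643, -0.002, -0.003]
contact_force: [-6.3, 3.9, -1.6]
opening: 0.07
finger_force: 38.9
```

```bash
cat >> h.py <<'E'
def pumpf(p=p0):
    s=ctrl.get_state();d=np.array(s["eef_pos"])-[p[0],p[1],0];c,n=np.cos(p[2]),np.sin(p[2]);return np.array([c*d[0]+n*d[1],-n*d[0]+c*d[1],d[2]]).round(4)
E
python3 - <<'E'
from h import *
st();d=pumpf();print(d,"angle of bar",np.arctan2(d[2]+.012-.138,.094-d[0])-.178,np.hypot(d[2]+.012-.138,.094-d[0]))
snap("scene","s3.png",None,(200,110,400,260))
E
```

```text
{'time': 13.717, 'eef_pos': [0.522, 0.192, 0.221], 'contact_force': [-6.261, 3.893, -1.587], 'wrist_torque': [0.662, 1.304, -0.088], 'opening': 0.07, 'finger_force': 38.917} yang -0.174 q6 0.34
[-0.054   0.001   0.2212] angle of bar 0.3936106292395623 0.1759745436135579
```

View pics/s3.png

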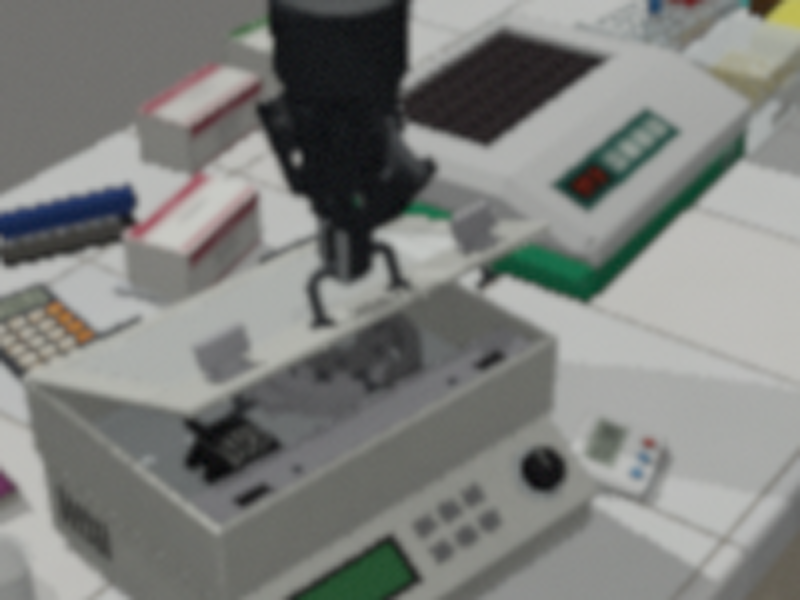

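The cover is at about 0.39 rad, held by its bar at (350,260), with both wings along its edge at (225,350) and (475,225). The linkages bulge above the fingers, so I lift to about 1.2 rad and then push from the front.

Call:
arm_command(
  steps=[0,0,0.2,-0.29,0,0,0,0.21,-0.28,0,0,0,0.23,-0.27,0,0,0,0.24,-0.25,0,0,0,0.25,-0.24,0,0,0,0.26,-0.23,0,0,0,0.27,-0.22,0,0,0,0.28,-0.2,0],
)

```text
time: 14.43
eef_pos: [0.5698, 0.1827, 0.2736]
tcp_rot: [0.766, 0.643, -0.002, -0.002]
contact_force: [-10.0, 0.4, 5.5]
opening: 0.07
finger_force: 39.1
```

Call:
arm_command(
  steps=[0,0,0.29,-0.19,0,0,0,0.3,-0.17,0,0,0,0.31,-0.16,0,0,0,0.32,-0.14,0,0,0,0.33,-0.13,0,0,0,0.33,-0.11,0,0,0,0.34,-0.09,0,0,0,0.34,-0.08,0],
)

```text
time: 15.1
eef_pos: [0.6351, 0.1707, 0.3023]
tcp_rot: [0.766, 0.643, 0.0, 0.001]
contact_force: [-5.5, 0.4, 6.9]
opening: 0.071
finger_force: 40.8
```

```bash
python3 - <<'E'
from h import *
st();d=pumpf();print(d,"angle of bar",np.arctan2(d[2]+.012-.138,.094-d[0])-.178,np.hypot(d[2]+.012-.138,.094-d[0]))
E
```

```text
{'time': 15.1, 'eef_pos': [0.635, 0.171, 0.302], 'contact_force': [-5.459, 0.369, 6.902], 'wrist_torque': [-0.005, 0.99, -0.095], 'opening': 0.071, 'finger_force': 40.847} yang -0.174 q6 0.28
[6.130e-02 3.000e-04 3.023e-01] angle of bar 1.2094011647517096 0.17930694353538015
```

Call:
arm_command(
  steps=[25,0,0,0,0,25,0,0,0,0,25,0,0,0,0,25,0,0,-0.65,0,25,0,0,-0.65,0,25,0,0,-0.65,0,25,0,0,0,0],
)

```text
time: 15.68
eef_pos: [0.6359, 0.1713, 0.3505]
tcp_rot: [0.766, 0.643, 0.003, 0.002]
contact_force: [-0.0, -1.2, 1.4]
opening: 0.246
finger_force: 0.0
```

```bash
python3 - <<'E'
from h import *
st();print(pumpf())
E
```

```text
{'time': 15.683, 'eef_pos': [0.636, 0.171, 0.351], 'contact_force': [-0.045, -1.203, 1.429], 'wrist_torque': [0.038, 0.039, -0.025], 'opening': 0.246, 'finger_force': 0.0} yang -0.174 q6 0.28
[0.062  0.0011 0.3505]
```

Call:
arm_command(
  steps=[0,0,-1,0,0,0,0,-1,0,0,0,0,-1,0,0,0,0,-0.2,0,0,0,0,0,0,1,0,0,0,0,1,0,0,0,0,1,0,0,0,0,1],
)

```text
time: 16.35
eef_pos: [0.5561, 0.1849, 0.3452]
tcp_rot: [0.88, 0.476, -0.0, 0.0]
contact_force: [-0.6, -0.6, -0.5]
opening: 0.005
finger_force: 0.0
```

Call:
arm_command(
  steps=[0,0,0,0,1,0,0,0,0,1,0,0,0,0,1,0,0,0,0,1,0,0,0,0,1,0,0,0,0,1,0,0,0,0,1,0,0,0,0,1],
)

```text
time: 17.02
eef_pos: [0.5562, 0.1849, 0.345]
tcp_rot: [0.995, 0.096, -0.0, 0.0]
contact_force: [-0.0, -0.2, 0.8]
opening: 0.001
finger_force: 0.0
```

Call:
arm_command(
  steps=[0,0,0,0,1,0,0,0,0,1,0,0,0,0,1,0,0,0,0,0.7,0,0,0,0.9,0,0,0,0,0.9,0,0,0,0,0.8,0,0,0,0,0,0],
)

```text
time: 17.68
eef_pos: [0.5537, 0.1845, 0.2747]
tcp_rot: [0.996, -0.087, -0.005, 0.001]
contact_force: [-0.7, 0.6, -1.7]
opening: 0.003
finger_force: 0.0
```

```bash
python3 - <<'E'
from h import *
st();print(pumpf())
E
```

```text
{'time': 17.683, 'eef_pos': [0.554, 0.185, 0.275], 'contact_force': [-0.65, 0.597, -1.727], 'wrist_torque': [-0.0, 0.031, -0.026], 'opening': 0.003, 'finger_force': 0.0} yang -1.744 q6 1.89
[-0.0213 -0.0003  0.2747]
```

Call:
arm_command(
  steps=[0,0.6,0,0,0,0,0.6,0,0,0,0,0.6,0,0,0,0,0.6,0,0,0,0,0.6,0,0,0,0,0.6,0,0,0,0,0.6,0,0,0,0,0.6,0,0,0],
)

```text
time: 18.35
eef_pos: [0.676, 0.1643, 0.2859]
tcp_rot: [0.996, -0.087, 0.003, -0.0]
contact_force: [-2.0, 0.2, 1.5]
opening: -0.004
finger_force: 1.1
```

Call:
arm_command(
  steps=[0,0.4,0,0,0,0,0.3,0,0,0,0,0.2,0,0,0,0,0,0,0,0],
)

```text
time: 18.68
eef_pos: [0.6952, 0.1607, 0.2813]
tcp_rot: [0.996, -0.087, -0.003, 0.0]
contact_force: [-6.3, -0.1, 2.0]
opening: -0.003
finger_force: 3.0
```

```bash
python3 - <<'E'
from h import *
st();print(pumpf())
E
```

```text
{'time': 18.683, 'eef_pos': [0.695, 0.161, 0.281], 'contact_force': [-6.311, -0.106, 2.005], 'wrist_torque': [-0.039, 0.976, 0.026], 'opening': -0.003, 'finger_force': 3.039} yang -1.744 q6 1.83
[0.1222 0.0009 0.2813]
```

Call:
arm_command(
  steps=[0,0.2,0,0,0,0,0.2,0,0,0,0,0,0,0,0],
)

```text
time: 18.93
eef_pos: [0.6959, 0.1606, 0.2814]
tcp_rot: [0.996, -0.086, -0.017, 0.001]
contact_force: [-32.6, 1.1, 11.2]
opening: -0.001
finger_force: 17.0
```

```bash
python3 - <<'E'
from h import *
st();print(pumpf())
E
```

```text
{'time': 18.933, 'eef_pos': [0.696, 0.161, 0.281], 'contact_force': [-32.593, 1.12, 11.178], 'wrist_torque': [0.022, 5.493, -0.1], 'opening': -0.001, 'finger_force': 17.048} yang -1.742 q6 1.83
[0.1229 0.0009 0.2814]
```

Call:
arm_command(
  steps=[0,-0.9,0,0,0,0,-0.9,-0.8,0,0,0,-0.9,-0.8,0,0,0,-0.9,-0.8,0,0,0,-0.9,-0.9,0,0,0,-0.86,-0.9,0,0,0,0,0,0,-1,0,0,0,0,-1],
)

```text
time: 19.6
eef_pos: [0.5913, 0.2873, 0.2815]
tcp_rot: [1.0, 0.017, 0.001, -0.0]
contact_force: [0.2, -0.1, -1.0]
opening: -0.003
finger_force: 0.0
```

Call:
arm_command(
  steps=[0,0,0,0,-1,0,0,0,0,-1,0,0,0,0,-1,0,0,0,0,-1,0,0,0,0,-1,0,0,0,0,-1,0,0,0,0,-1,0,0,0,0,-1],
)

```text
time: 20.27
eef_pos: [0.5925, 0.2854, 0.2812]
tcp_rot: [0.915, 0.404, 0.0, 0.0]
contact_force: [0.3, 0.2, -0.0]
opening: 0.004
finger_force: 0.0
```

Call:
arm_command(
  steps=[0,0,0,0,-1,0,0,0,0,-1,0,0,0,0,-1,0,0,0,0,-1,0,0,0,0,-1,0,0,0,0,-0.7,0,0,0,0,0],
)

```text
time: 20.85
eef_pos: [0.5925, 0.2855, 0.2812]
tcp_rot: [0.765, 0.644, 0.0, 0.0]
contact_force: [-0.6, 0.5, 0.1]
opening: -0.005
finger_force: 0.0
```

```bash
cat >> h.py <<'E'
def lever(q,x=-.002,s=.056,o=0.):
    a=q-.525;return (x,.055-s*np.sin(a)+o*np.cos(a),.078+s*np.cos(a)+o*np.sin(a))
E
python3 - <<'E'
from h import *
st();print(pumpf())
P=world(p0,[lever(q) for q in np.arange(6)*.21])
m,k=snap("wrist","w3.png",P);print((proj("wrist",P,m)*k).round(0).tolist())
E
```

```text
{'time': 20.85, 'eef_pos': [0.592, 0.285, 0.281], 'contact_force': [-0.619, 0.463, 0.114], 'wrist_torque': [-0.013, 0.077, 0.036], 'opening': -0.005, 'finger_force': 0.0} yang -0.173 q6 0.47
[-0.0007  0.1059  0.2812]
[[398.0, 313.0], [398.0, 331.0], [398.0, 348.0], [398.0, 364.0], [398.0, 378.0], [398.0, 389.0]]
```

View pics/w3.png

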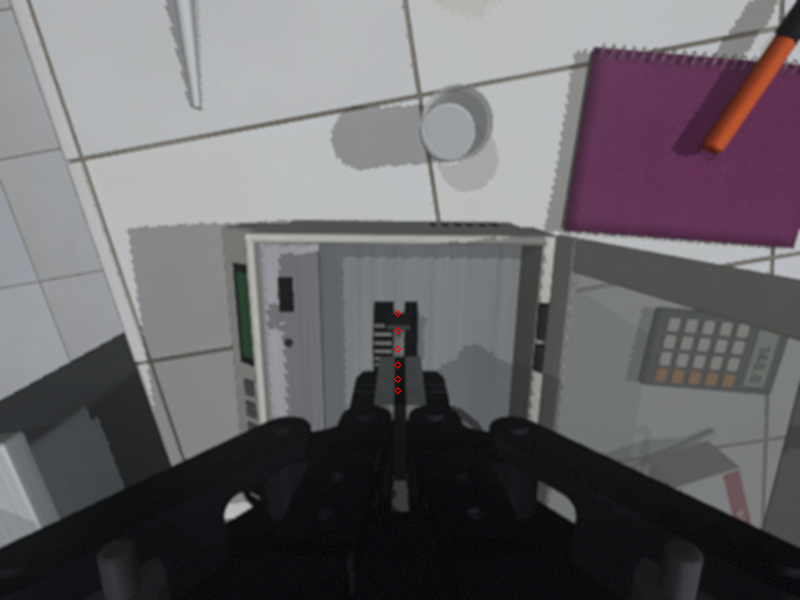

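The cover stands open at the rear (right side of the picture), and the compartment shows the lever's cheeks at (398,335); the fingers are above, left of the lever. I lower them to the left of the paddle.

Call:
arm_command(
  steps=[0,0,0,1,0,0,0,0,1,0,0,0,0,1,0,0,0,0,1,0,0,0,0,1,0,0,0,0,0.8,0,0,0,0,0.7,0,0,0,0,0,0],
)

```text
time: 21.57
eef_pos: [0.5895, 0.2845, 0.1135]
tcp_rot: [0.766, 0.642, -0.004, -0.002]
contact_force: [-0.3, -0.4, -1.1]
opening: -0.002
finger_force: 0.0
```

Call:
arm_command(
  steps=[0,-0.1,0,0,0,0,-0.1,0,0,0,0,-0.1,0,0,0,0,0,0,0,0],
)

```text
time: 21.9
eef_pos: [0.5921, 0.2778, 0.1207]
tcp_rot: [0.766, 0.643, 0.001, 0.001]
contact_force: [0.1, -0.3, 0.5]
opening: -0.0
finger_force: 0.0
```

```bash
python3 - <<'E'
from h import *
st();print(pumpf())
E
```

```text
{'time': 21.9, 'eef_pos': [0.592, 0.278, 0.121], 'contact_force': [0.142, -0.338, 0.499], 'wrist_torque': [0.034, 0.006, -0.019], 'opening': -0.0, 'finger_force': 0.0} yang -0.175 q6 0.46
[0.0003 0.0983 0.1207]
```

Call:
arm_command(
  steps=[0,-0.1,0,0,0,0,-0.1,0,0,0,0,0,0,0,0],
)

```text
time: 22.15
eef_pos: [0.5912, 0.2743, 0.1206]
tcp_rot: [0.766, 0.643, 0.003, -0.0]
contact_force: [0.2, 5.1, 3.8]
opening: 0.002
finger_force: 2.3
```

Call:
arm_command(
  steps=[0,-0.1,0,0,0,0,-0.1,0,0,0,0,0,0,0,0],
)

```text
time: 22.4
eef_pos: [0.5892, 0.2675, 0.1187]
tcp_rot: [0.766, 0.643, -0.001, 0.001]
contact_force: [0.4, -0.3, -0.6]
opening: -0.003
finger_force: 0.0
```

Call:
arm_command(
  steps=[0,-0.1,0,0,0,0,-0.1,0,0,0,0,0,0,0,0],
)

```text
time: 22.65
eef_pos: [0.5882, 0.2632, 0.1186]
tcp_rot: [0.766, 0.643, -0.0, -0.0]
contact_force: [-0.3, 1.7, 2.3]
opening: -0.001
finger_force: 1.3
```

```bash
python3 - <<'E'
from h import *
st();print(pumpf())
E
```

```text
{'time': 22.65, 'eef_pos': [0.588, 0.263, 0.119], 'contact_force': [-0.289, 1.727, 2.255], 'wrist_torque': [0.429, 0.114, 0.006], 'opening': -0.001, 'finger_force': 1.254} yang -0.175 q6 0.44
[-0.001   0.0832  0.1186]
```

Contact at about 0.095 and the release that followed show the lever started in the first notch and is now in the second. I go on click by click.

Call:
arm_command(
  steps=[0,-0.08,0,0,0,0,-0.08,0,0,0,0,0,0,0,0,0,0,0,0,0],
)

```text
time: 22.98
eef_pos: [0.5873, 0.2585, 0.1178]
tcp_rot: [0.766, 0.643, -0.001, 0.0]
contact_force: [0.7, -0.2, -0.7]
opening: 0.001
finger_force: 0.0
```

Call:
arm_command(
  steps=[0,-0.08,0,0,0,0,-0.08,0,0,0,0,0,0,0,0,0,0,0,0,0],
)

```text
time: 23.32
eef_pos: [0.587, 0.2551, 0.1184]
tcp_rot: [0.766, 0.643, -0.0, -0.0]
contact_force: [1.0, -0.0, -0.7]
opening: -0.003
finger_force: 0.0
```

Call:
arm_command(
  steps=[0,-0.08,0,0,0,0,-0.08,0,0,0,0,0,0,0,0,0,0,0,0,0],
)

```text
time: 23.65
eef_pos: [0.5864, 0.2517, 0.1189]
tcp_rot: [0.766, 0.643, 0.0, -0.0]
contact_force: [0.0, 2.2, 0.9]
opening: -0.003
finger_force: 0.9
```

```bash
python3 - <<'E'
from h import *
st();print(pumpf())
E
```

```text
{'time': 23.65, 'eef_pos': [0.586, 0.252, 0.119], 'contact_force': [0.017, 2.175, 0.87], 'wrist_torque': [0.244, 0.079, 0.003], 'opening': -0.003, 'finger_force': 0.862} yang -0.174 q6 0.42
[-0.0008  0.0715  0.1189]
```

Call:
arm_command(
  steps=[0,-0.08,0,0,0,0,-0.08,0,0,0,0,0,0,0,0,0,0,0,0,0],
)

```text
time: 23.98
eef_pos: [0.5854, 0.2469, 0.1182]
tcp_rot: [0.766, 0.643, -0.001, 0.0]
contact_force: [0.2, -0.4, 0.0]
opening: 0.002
finger_force: 0.0
```

Call:
arm_command(
  steps=[0,-0.06,0,0,0,0,-0.06,0,0,0,0,0,0,0,0,0,0,0,0,0],
)

```text
time: 24.32
eef_pos: [0.5851, 0.2443, 0.1185]
tcp_rot: [0.766, 0.643, -0.0, 0.0]
contact_force: [-0.3, -0.2, -0.1]
opening: 0.001
finger_force: 0.0
```

```bash
python3 - <<'E'
from h import *
st();print(pumpf())
E
```

```text
{'time': 24.317, 'eef_pos': [0.585, 0.244, 0.118], 'contact_force': [-0.279, -0.177, -0.092], 'wrist_torque': [0.005, 0.007, 0.026], 'opening': 0.001, 'finger_force': 0.0} yang -0.174 q6 0.41
[-0.0008  0.0641  0.1185]
```

Call:
arm_command(
  steps=[0,-0.06,0,0,0,0,-0.04,0,0,0,0,0,0,0,0,0,0,0,0,0],
)

```text
time: 24.65
eef_pos: [0.5847, 0.2424, 0.1185]
tcp_rot: [0.766, 0.643, 0.0, -0.0]
contact_force: [-0.1, 1.9, -1.2]
opening: 0.003
finger_force: 1.2
```

```bash
python3 - <<'E'
from h import *
st();print(pumpf())
E
```

```text
{'time': 24.65, 'eef_pos': [0.585, 0.242, 0.118], 'contact_force': [-0.078, 1.91, -1.249], 'wrist_torque': [0.434, -0.141, -0.027], 'opening': 0.003, 'finger_force': 1.152} yang -0.174 q6 0.41
[-0.0009  0.0621  0.1185]
```

Call:
arm_command(
  steps=[0,-0.06,0,0,0,0,0,0,0,0,0,0,0,0,0],
)

```text
time: 24.9
eef_pos: [0.5843, 0.2402, 0.1185]
tcp_rot: [0.766, 0.643, -0.001, 0.0]
contact_force: [0.5, 0.6, -0.5]
opening: 0.003
finger_force: 0.3
```

Call:
arm_command(
  steps=[0,-0.06,0,0,0,0,0,0,0,0,0,0,0,0,0],
)

```text
time: 25.15
eef_pos: [0.5842, 0.2387, 0.1187]
tcp_rot: [0.766, 0.643, -0.0, 0.0]
contact_force: [-0.4, -0.4, -0.8]
opening: -0.002
finger_force: 0.0
```

```bash
python3 - <<'E'
from h import *
st();print(pumpf())
E
```

```text
{'time': 25.15, 'eef_pos': [0.584, 0.239, 0.119], 'contact_force': [-0.36, -0.381, -0.78], 'wrist_torque': [0.025, 0.018, -0.001], 'opening': -0.002, 'finger_force': 0.0} yang -0.174 q6 0.4
[-0.0006  0.0583  0.1187]
```

The force rose and fell four times (1→2→3→4→5). I back off, rise and check with a picture.

Call:
arm_command(
  steps=[0,0.3,0,0,0,0,0.1,0,-0.3,0,0,0,0,-0.9,0,0,0,0,-0.9,0,0,0,0,-0.9,0,0,0,0,-0.9,0,0,0,0,-0.9,0,0,-0.6,0,0,0],
)

```text
time: 25.82
eef_pos: [0.5861, 0.2367, 0.2459]
tcp_rot: [0.765, 0.644, 0.005, 0.002]
contact_force: [0.5, 0.1, 1.4]
opening: -0.001
finger_force: 0.0
```

Call:
arm_command(
  steps=[0,-0.9,0,0,0,0,-0.9,0,0,0,0,-0.3,0,0,0,0,0,0,0,0,0,0,0,0,0],
)

```text
time: 26.23
eef_pos: [0.5742, 0.1825, 0.2384]
tcp_rot: [0.766, 0.643, 0.0, -0.0]
contact_force: [-0.1, -0.0, 0.5]
opening: 0.002
finger_force: 0.0
```

```bash
python3 - <<'E'
from h import *
st();print(pumpf())
m=ctrl.camera_model("wrist")
# tip end edges (front/rear) per notch
for i in range(6):
    print(i+1,proj("wrist",world(p0,[lever(.21*i,-.012),lever(.21*i,.008),lever(.21*i,-.002,.034)]),m).round(0).tolist())
pp=proj("wrist",world(p0,[(-.002,.055,.1)]),m)[0].astype(int);print(pp)
c=(max(pp[0]-90,0),max(pp[1]-68,0),pp[0]+90,pp[1]+67)
P=world(p0,[lever(.21*i,-.018) for i in range(6)])
print(c,((proj("wrist",P,m)-c[:2])*800/180).round(0).tolist());snap("wrist","w4.png",P,c)
E
```

```text
{'time': 26.233, 'eef_pos': [0.574, 0.182, 0.238], 'contact_force': [-0.056, -0.037, 0.499], 'wrist_torque': [0.017, 0.004, 0.023], 'opening': 0.002, 'finger_force': 0.0} yang -0.175 q6 0.31
[-0.0008  0.0013  0.2384]
1 [[265.0, 102.0], [292.0, 102.0], [278.0, 118.0]]
2 [[265.0, 117.0], [292.0, 117.0], [278.0, 126.0]]
3 [[265.0, 133.0], [292.0, 133.0], [278.0, 135.0]]
4 [[265.0, 149.0], [292.0, 149.0], [278.0, 144.0]]
5 [[265.0, 164.0], [291.0, 164.0], [279.0, 152.0]]
6 [[266.0, 176.0], [291.0, 176.0], [279.0, 160.0]]
[278 138]
(np.int64(188), np.int64(70), np.int64(368), np.int64(205)) [[307.0, 143.0], [306.0, 208.0], [307.0, 279.0], [308.0, 350.0], [310.0, 416.0], [313.0, 472.0]]
```

View pics/w4.png

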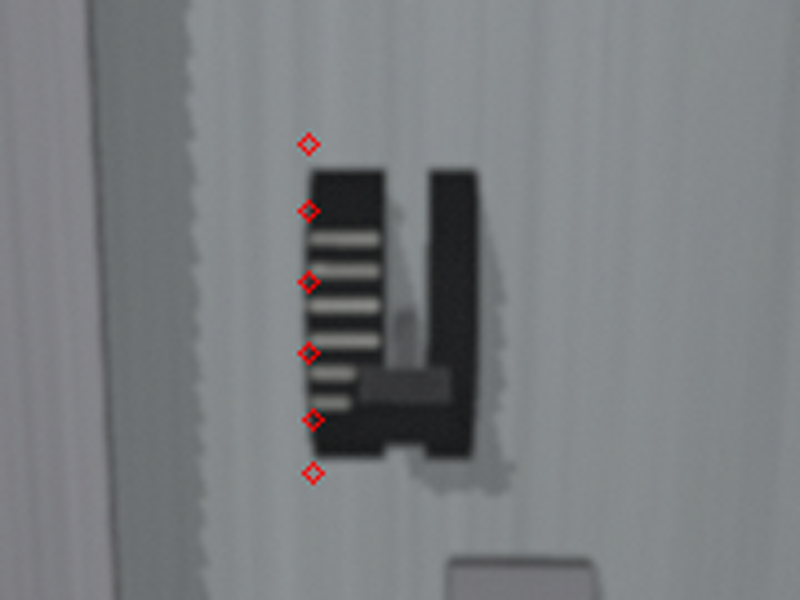

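The crop shows the paddle from about row 367 to row 445. Notch 5 predicts its end face at rows 396–440, while notch 6 would end at 489 and notch 4 at 373, so it is in the fifth notch. The cover stood open at its stop after I let go, and the fingers are clear of everything.

```bash
python3 -c "
from plant import ctrl
print(ctrl.sign_off())"
```

```text
the job is handed in; nothing more can be done
None
```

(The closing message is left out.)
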